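# Close a dental case tray with a turned stack-nest tray

### The job

Slide the grey tray that holds the plaster model off the wooden plank, over the small step down and along the metal plate until it is up against the stop, keeping it down on the board, level and square. Then give the empty grey tray a half turn so that its card end lies over the other tray's card-less end, and set it on top: it must stand level on the lugs inside the lower tray's rim, well clear of the model, not nest down onto it. Let go and leave the other things on the bench alone.

Things in the scene. Friction and masses are not known exactly. Their poses are not given: they have to be found in the camera images.
- case_tray: Loaded stack-nest tray, grey plastic, 0.26 kg, on the plank, x axis within 4 degrees of the board's. Origin: centre of underside; z up; +x: end with a paper card outside. Tub 110 (x) x 96 (y) x 30 mm high, walls and floor 4 mm; above it to the rim at 66 mm a wider band, 152 x 116 mm outside, 140 x 104 mm inside, whose inner ledge is at 30 mm. The model inside reaches 35 mm above the underside.
- case_grip (a point): Rim top (z = 66 mm) at the middle of the hand grip of case_tray's +y long side, x = 0, y = +57 mm; another alike at y = -57 mm. There the band is 10 mm thick (y 52 to 62 mm) over 60 mm of length, from height 46 to 66 mm. To be gripped across from above, one finger inside, one outside. The ends have no grip.
- case_lug (a point): Middle of the top of case_tray's single lug, at its card end (x = +64.5, y = 0, z = 56 mm; 10 mm below the rim): 32 mm wide, 10 mm thick, reaching 11 mm inwards from the end wall. The -x end has two such lugs, each 22 mm wide, at y = +34 and -34 mm.
- empty_tray: Empty tray, same shape, mass, origin and axes as case_tray, on the bench at the right, its card end (+x) pointing roughly away from the robot. Set on case_tray the same way round it nests down onto the model. With its +x over case_tray's -x, centred, it enters the rim by 10 mm with 4 mm of play each way and stands on the lugs, underside 56 mm above case_tray's.
- empty_grip (a point): Rim top at the middle of the empty tray's +y hand grip: x = 0, y = +57, z = 66 mm; another alike at y = -57 mm. Same sizes as on case_tray.
- empty_rib (a point): Foot of the rib at the empty tray's card-less end (x = -60.5, y = 0, z = 0): 28 mm wide, sticking out 11 mm from the tub's end to x = -66 mm. The card end has two such ribs, 22 mm wide, at y = +34 and -34 mm. Both trays have them; the ribs are what stands on the lugs.
- empty_card_end (a point): Top of the rim at the middle of the empty tray's card end: x = +76, y = 0, z = 66 mm in the tray's frame.
- model: Plaster dental model with a horseshoe of teeth, 60 x 56 x 31 mm, standing loose on the floor of case_tray near its middle. Origin: centre of its underside.
- slide_board: Fixed low board, 170 (x) x 300 (y) mm; place and yaw vary. Origin: centre of its underside, on the bench. Half with y > 0: wooden plank, top 20 mm above the bench. Half with y < 0: bare metal plate, top 16 mm. The tray is to stand midway across the board (x = 0) at the stop.
- step (a point): Middle of the plank's edge (board x = 0, y = 0, height 20 mm), where the step goes down 4 mm towards the board's -y.
- stop (a point): Middle of the top edge of the stop's near face: a fixed dark bar along the board's x, 120 mm long, 12 mm above the plate, face at board y = -123 mm. A square tray touching it has its origin at board y = -75 mm (its tub touches; its wider band overhangs the bar).
- spare_model: a second plaster dental model standing on the bench, 60 x 56 x 31 mm; bystander
- wax_knife: flat spatula with a handle, 160 mm long, lying on the bench in the middle; bystander
- mixing_bowl: dark rubber bowl, 110 mm across, 60 mm high; bystander
- wax_jar: amber glass jar with white lid, 64 mm across, 70 mm high; bystander
- liquid_bottle: white bottle, 56 mm across, 130 mm high; bystander
- articulator: metal jaw-hinge frame of two plates on posts, about 100 x 110 mm, 105 mm high; bystander
- bench_brush: hand brush, 150 mm long, lying on the bench at the right; bystander
Not all that is in view belongs to the job. Leave any purple look-alike of the empty_tray alone.

How it is judged:
By the outcome, as a careful person would: the job done as asked, in the order asked, and still so for the second after the job is handed in, with the robot touching nothing.
It also fails if it takes over 72 s, if anything falls off the work surface, if the arm or the gripper's body presses on something with over 40 N, if the wrist force passes 120 N, or if a joint passes its speed limit or range.

### The arm

A 6-joint arm with a two-finger parallel gripper is mounted at the origin on the work surface. World frame = base frame: x ahead of the robot, y to its left, z up, the work surface at z = 0. Lengths are in m, angles in rad, forces in N, time in s.
With the tool pointing down it reaches from about 0.35 to 0.875 m from the base axis. Payload 15.5 kg.
Tool frame: the origin (TCP) lies on the centre line of the jaws, within the pads' length; the fingertips stand 17 mm ahead of it and the grasp point (between the pads) lies 2 mm behind it (robot.nose_length is the distance from the TCP to the fingertips, in m); z points along the fingers, y is the line along which they close (so a half turn about z gives the same grasp; the last joint's range is limited). The gripper opens to 85 mm and grips with 20 to 120 N. Pads are 22 mm wide; open, the fingers measure 114 mm over their backs; the gripper's body (76 mm by 85 mm) begins 54 mm behind the grasp point. The pads swing forward as they close: fully open they stand 13 mm farther back than shut.
Start: joints at [1.252, 0.494, 1.345, -0, 1.302, -0.096], TCP at [0.139, 0.609, 0.248] pointing down, gripper open.
Joint ranges: [-2.91, 2.91], [-0.82, 2.16], [0.22, 2.67], [-1.22, 4.37], [0.12, 2.79], [-3.08, 3.08]. Speed limits (rad/s): [1.89, 1.89, 2.57, 3.01, 3.01, 3.01].

### API

Orientations are given as a rotation vector (axis times angle).
In Python, from cell import robot, snapshot, camera_info, order gives the robot as it stands. The module is installed in compiled form; this text tells all that it offers.
- The arm moves only by the shell command python3 -m crank 'ROWS' [FORCE]. ROWS is JSON, a list of rows, each a list of 3 entries, a list of its own where there are three numbers: the shift along the tool's x, y, z in cm, then the turn, a rotation vector about the tool's x, y, z in rad, then the closure, from -1 (fully open) to 1 (shut). In form: [[[dx, dy, dz], [ax, ay, az], jaw], ...]. A call has 1 to 5 rows; each row shifts and turns the commanded pose from where the row before left it, along the tool's axes as they then stand; what a row does not reach is not made up. A row lasts 1/12 s, in which the tool goes at most 41.7 mm and 7.16 degrees, less where a joint would pass 70% of its speed; a pose out of reach is approached as far as the arm can. A call is refused whole if a number of a shift passes 4.17 or a number of a turn 0.125, either way. A call with a gripper value outside its range is refused whole. The fingers move at their own pace and stop on an object; FORCE is the grip in N (left out, the last holds). Time passes only in rows, so rows that do not move let the fingers close. It gives the time, the measured TCP pose, the force, the opening and the grip force at its end, in the units of the state.
- robot.observe(): the state, without advancing time (a new reading comes with each control period).
- snapshot(name): name is "scene" or "top" or "wrist"; returns the picture (420x560x3 uint8, red, green, blue); there is no depth.
- camera_info(name): a dict with "fx", "fy", "cx", "cy" (pixels), "k1" (the pictures are not rectified: a ray, as slopes to the right and down, at radius r is drawn at 1 + k1 r^2 times it, then the intrinsics apply), "rvec" (rotation vector, rad) and "tvec" (3), from world to camera coordinates, as OpenCV has them. Camera axes: x right, y down, z forward; pixel columns grow to the right and rows downward; lengths in m; the calibration is good to about 2 mm. A picture is of the moment at which its call begins: read the wrist's pose just before it. camera_info takes no time and is no camera call; for the wrist camera it gives the pose at the moment of the call.
- order.sign_off(): hands the job in; it is judged then, once.
The state is a dict: "clock": time; "joint_positions": joint angles; "qvel": joint speeds; "joint_efforts": joint torques, N m; "tcp_pos": TCP position; "tool_rot": TCP orientation; "force": force on the tool from outside, world axes, zero at the start; "ft_torque": the same for the moment, N m; "grip_width": opening from 0.0 (shut) to 1.0 (fully open); "grip_force": force on a finger pad.
Only numpy, scipy, OpenCV 4.12 (cv2) and the standard library are available. Lean on these libraries where they do the work, as an engineer would, in place of code of your own. Each camera call takes 0.05 s, during which the arm holds its last target. There are 200 camera calls.

## Working session

There is one attempt and no reset: what is moved stays moved. The work goes in short steps, Python scripts to look and compute and a shell command to move; the robot and the scene stay as the last step left them, time stands still between calls to the robot, and variables do not carry over. Pictures are saved under pics/ and viewed, at most 10 in all, crops included, and the job is handed in when it is done.

```bash
mkdir -p pics; ls
python3 - <<'E'
from cell import *
import cv2,numpy as np
a=snapshot("top");b=snapshot("scene")
cv2.imwrite("pics/top.png",cv2.resize(a[:,:,::-1],(800,600),interpolation=cv2.INTER_CUBIC));cv2.imwrite("pics/scene.png",cv2.resize(b[:,:,::-1],(800,600),interpolation=cv2.INTER_CUBIC))
np.save("top.npy",a);np.save("scene.npy",b)
for n in("top","scene","wrist"):print(n,camera_info(n))
print(robot.observe(),robot.nose_length)
E
```

```text
pics
top {'fx': 434.08288497345995, 'fy': 434.08288497345995, 'cx': 278.5215285862206, 'cy': 207.8333545445102, 'k1': -0.07819123847371673, 'rvec': array([ 2.20506832, -2.15482158,  0.09068475]), 'tvec': array([-0.01274497,  0.49016171,  1.39526993])}
scene {'fx': 416.2071983496644, 'fy': 416.2071983496644, 'cx': 284.18224461102284, 'cy': 209.90074897541976, 'k1': -0.09942610906404908, 'rvec': array([ 1.9789588 ,  1.63375683, -0.58938297]), 'tvec': array([-0.09464173, -0.30940254,  1.56387242])}
wrist {'fx': 362.3034861057157, 'fy': 362.3034861057157, 'cx': 279.54588290955627, 'cy': 205.79360918630206, 'k1': -0.009190036420611872, 'rvec': array([-2.24826066, -1.79317001, -0.2924007 ]), 'tvec': array([-0.62502912, -0.04132867,  0.37902409])}
{'clock': 0.1, 'joint_positions': array([ 1.25147559e+00,  4.94155686e-01,  1.34605357e+00,  1.04728119e-05,
        1.30249066e+00, -9.54790446e-02]), 'qvel': array([-1.32764891e-05, -2.41475837e-03,  5.30568373e-05,  1.34496057e-03,
       -8.81503650e-04,  7.38912991e-05]), 'joint_efforts': array([ 4.19831276e-04, -8.83580804e+01, -3.84562397e+01, -3.81361397e-04,
        5.11588980e-03, -2.09292057e-05]), 'tcp_pos': array([0.13862379, 0.60913092, 0.24774361]), 'tool_rot': array([-3.50853836e-01, -3.12169962e+00,  1.69861589e-03]), 'force': array([0.20689555, 0.14747   , 0.29650368]), 'ft_torque': array([-0.05010697, -0.0663661 , -0.03456788]), 'grip_force': 0.0, 'grip_width': 0.995347063955543} 0.017
```

View pics/top.png

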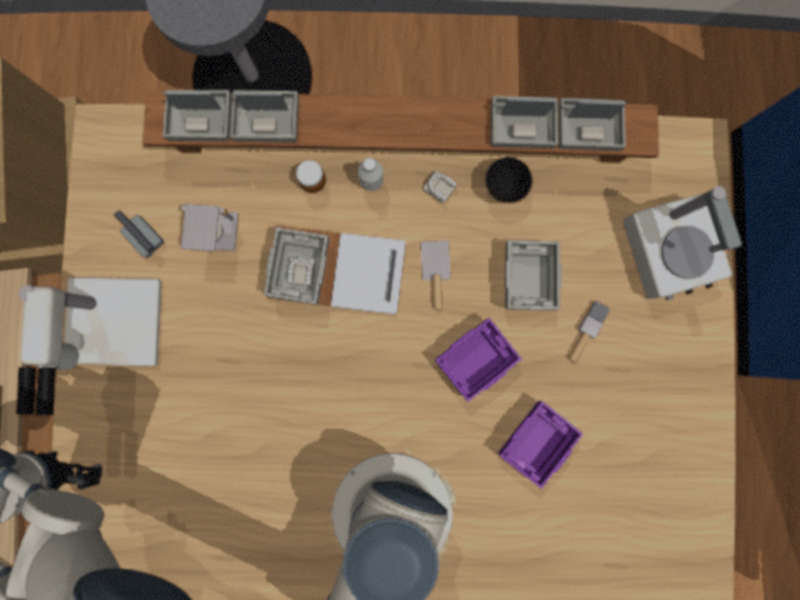

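View pics/scene.png

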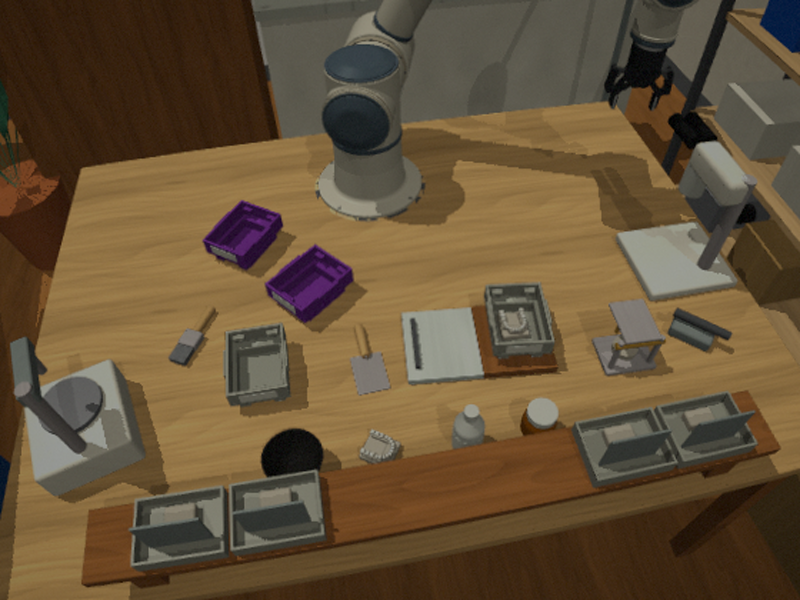

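The top view shows the loaded grey tray at (297,267) on the plank. The metal plate is to its right, with the dark stop at (391,275). The possible empty trays in the top view are:
- the lone grey one on the bench at (531,275)
- purple ones at (478,358) and (540,443)
- grey ones on the shelf at (195,115), (265,115), (525,120) and (593,123)

Only (531,275) is grey, empty, on the bench and at the right. I'll measure it and confirm with a wrist crop before reaching for it.

```bash
cat > h.py <<'E'
from cell import *
import cv2,numpy as np
from scipy.spatial.transform import Rotation as R
def cast(ci,uv,z):
    """native pixels -> world points on plane z"""
    uv=np.asarray(uv,float).reshape(-1,1,2)
    K=np.array([[ci['fx'],0,ci['cx']],[0,ci['fy'],ci['cy']],[0,0,1]])
    n=cv2.undistortPoints(uv,K,np.array([ci['k1'],0,0,0])).reshape(-1,2)
    Rw=R.from_rotvec(ci['rvec']).as_matrix()
    c=-Rw.T@ci['tvec']; d=np.c_[n,np.ones(len(n))]@Rw
    return c+d*((z-c[2])/d[:,2])[:,None]
def proj(ci,P):
    K=np.array([[ci['fx'],0,ci['cx']],[0,ci['fy'],ci['cy']],[0,0,1]])
    return cv2.projectPoints(np.asarray(P,float).reshape(-1,3),ci['rvec'],ci['tvec'],K,np.array([ci['k1'],0,0,0]))[0].reshape(-1,2)
def grey(img,s=60):
    hsv=cv2.cvtColor(img,cv2.COLOR_RGB2HSV)
    return ((hsv[:,:,1]<s)&(hsv[:,:,2]>50)).astype(np.uint8)
def comp(mask,uv):
    n,l,st,c=cv2.connectedComponentsWithStats(mask)
    u,v=map(int,uv); w=l[v-4:v+5,u-4:u+5].ravel(); w=w[w>0]
    k=np.bincount(w).argmax(); return max(cv2.findContours((l==k).astype(np.uint8),cv2.RETR_EXTERNAL,cv2.CHAIN_APPROX_NONE)[0],key=cv2.contourArea)
def rect(ci,cnt,z):
    P=cast(ci,cnt.reshape(-1,2),z)[:,:2]
    (c,wh,a)=cv2.minAreaRect((P*1000).astype(np.float32)); return np.round(c,1),np.round(wh,1),round(a,2)
def say():
    o=robot.observe(); M=R.from_rotvec(o['tool_rot']).as_matrix()
    print('t',round(o['clock'],2),'tcp',np.round(o['tcp_pos']*1000,1),'q',np.round(o['joint_positions'],2),'F',np.round(o['force'],1),'w',round(o['grip_width'],3),'gf',round(o['grip_force'],1)); print('tool axes (cols, world)\n',np.round(M,4)); return o,M
def rows(target,yaw=None):
    """shift in cm in tool axes to reach target TCP (mm), and yaw error of tool y axis (rad about tool z)"""
    o,M=say(); print('shift cm',np.round(M.T@(np.array(target)/1000-o['tcp_pos'])*100,2))
    if yaw is not None:
        y=M[:,1]; print('turn about tool z (rad)',-(np.deg2rad(yaw)-np.arctan2(y[1],y[0])))
E
python3 - <<'E'
from h import *
ci=camera_info('top');a=np.load('top.npy')
for s in(40,60,80):
  m=grey(a,s)
  for n,uv,z in(('case',(297*.7,240*.7),.086),('plate',(360*.7,270*.7),.016),('empty',(531*.7,245*.7),.066)):
    try:print(s,n,*rect(ci,comp(m,uv),z))
    except Exception as e:print(s,n,e)
hsv=cv2.cvtColor(a,cv2.COLOR_RGB2HSV)
for p in((297,240),(355,270),(531,245),(330,270),(570,330)):print(p,hsv[int(p[1]*.7),int(p[0]*.7)])
# model, objects
print(cast(ci,np.array([[391,275],[437,275],[300,270]])*.7,0.02).round(3))
E
```

```text
40 case [549.2 224.5] [123.7 151.1] 82.38
40 plate [544.7  69.4] [151. 172.] 84.22
40 empty [ 543.  -300.6] [151.  121.8] 0.46
60 case [550.  224.3] [126.  153.5] 81.9
60 plate [544.7  69.1] [153.6 173.6] 84.21
60 empty [ 544.  -300.7] [154.  121.9] 0.43
80 case [549.8 225.2] [128.7 155.2] 81.66
80 plate [544.9  68.8] [155.6 178.1] 84.21
80 empty [ 543.2 -300.7] [157.5 128.4] 0.45
(297, 240) [ 19  16 129]
(355, 270) [115   8 188]
(531, 245) [ 26  16 127]
(330, 270) [ 12 136 122]
(570, 330) [ 17  97 178]
[[ 0.54   0.015  0.02 ]
 [ 0.543 -0.09   0.02 ]
 [ 0.547  0.225  0.02 ]]
```

Run:
```python
from h import *
rows((542,190,250),82)
ci=camera_info('wrist');Rw=R.from_rotvec(ci['rvec']).as_matrix();print(-Rw.T@ci['tvec'],Rw)
```

```text
t 0.1 tcp [138.6 609.1 247.7] q [ 1.25  0.49  1.35  0.    1.3  -0.1 ] F [0.2 0.1 0.3] w 0.995 gf 0.0
tool axes (cols, world)
 [[-9.751e-01  2.220e-01 -4.000e-04]
 [ 2.220e-01  9.751e-01 -1.000e-03]
 [ 1.000e-04 -1.100e-03 -1.000e+00]]
shift cm [-48.64 -31.91  -0.2 ]
turn about tool z (rad) -0.08421807401318304
[0.06003789 0.62706283 0.37311711] [[ 2.22262156e-01  9.74986593e-01  8.23096714e-04]
 [ 9.24741768e-01 -2.11075492e-01  3.16701436e-01]
 [ 3.08953389e-01 -6.96295921e-02 -9.48524920e-01]]
```

```bash
for i in 1 2; do :; done
python3 -m crank '[[[-3.4,-2.2,0],[0,0,0],-1],[[-3.4,-2.2,0],[0,0,0],-1],[[-3.4,-2.2,0],[0,0,0],-1],[[-3.4,-2.2,0],[0,0,0],-1],[[-3.4,-2.2,0],[0,0,0],-1]]' 40
python3 -m crank '[[[-3.4,-2.2,0],[0,0,0],-1],[[-3.4,-2.2,0],[0,0,0],-1],[[-3.4,-2.2,0],[0,0,0],-1],[[-3.4,-2.2,0],[0,0,0],-1],[[-3.4,-2.2,0],[0,0,0],-1]]' >/dev/null
python3 -m crank '[[[-3.4,-2.2,0],[0,0,0],-1],[[-3.4,-2.2,0],[0,0,0],-1],[[-3.4,-2.2,0],[0,0,-0.08],-1],[[-3.4,-2.2,0],[0,0,0],-1],[[0,0,0],[0,0,0],-1]]'
python3 - <<'E'
from h import *
rows((542,190,250),82)
ci=camera_info('wrist');a=snapshot('wrist');np.save('w1.npy',a);np.save('w1c.npy',ci,allow_pickle=True)
cv2.imwrite("pics/w1.png",cv2.resize(a[:,:,::-1],(800,600),interpolation=cv2.INTER_CUBIC))
E
```

```text
clock: 0.52
tcp_pos: [0.2808, 0.4628, 0.248]
tool_rot: [-0.35, -3.122, 0.001]
force: [0.6, 0.5, -0.7]
grip_width: 1.0
grip_force: 0.0
clock: 1.35
tcp_pos: [0.5413, 0.2013, 0.248]
tool_rot: [0.231, 3.131, -0.001]
force: [-1.1, -1.8, -0.3]
grip_width: 1.005
grip_force: 0.0
t 1.35 tcp [541.3 201.3 248. ] q [ 0.25  0.43  1.47 -0.    1.25 -1.17] F [-1.1 -1.8 -0.3] w 1.005 gf 0.0
tool axes (cols, world)
 [[-9.892e-01  1.469e-01  2.000e-03]
 [ 1.469e-01  9.892e-01 -1.100e-03]
 [-2.100e-03 -7.000e-04 -1.000e+00]]
shift cm [-0.23 -1.11 -0.2 ]
turn about tool z (rad) -0.007774167142093891
```

View pics/w1.png

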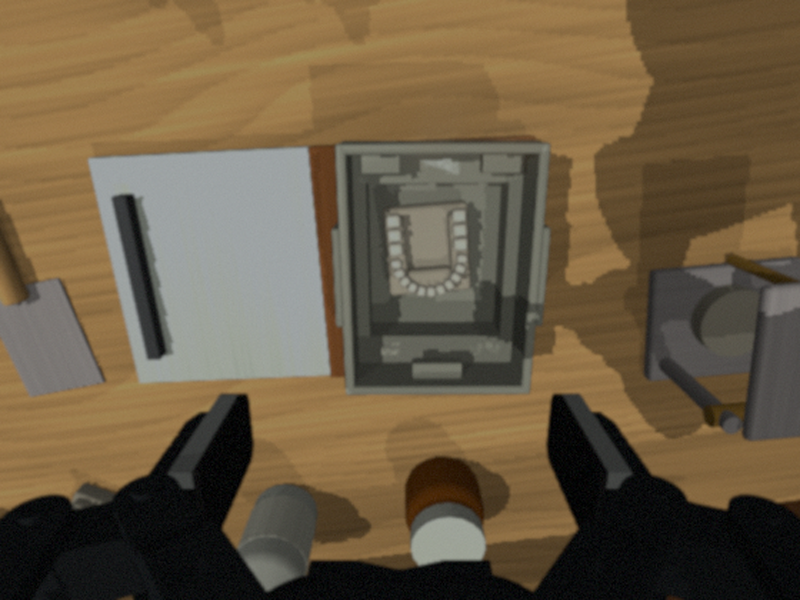

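The wrist view shows the case tray's rim corners at (336,143), (549,143), (528,392) and (348,392). Its single lug is at (437,370), on the far end, so the card end faces away from the robot. The stop is at (115–163, 195–358) and the plate at (90–330, 150–382).

Run:
```python
from h import *
ci=np.load('w1c.npy',allow_pickle=True).item();f=lambda p,z:cast(ci,(np.array(p)+.5)*.7-.5,z)[:,:2]*1000
c=f([(336,143),(549,143),(528,392),(348,392)],.086);print(c.round(1),c.mean(0))
print('sides',np.linalg.norm(c-np.roll(c,1,0),axis=1).round(1))
for p,q in((0,3),(1,2)):
  d=c[q]-c[p];print('yaw x',np.degrees(np.arctan2(d[1],d[0])))
print('grip outer y', f([(333,278),(548,278)],.086).round(1))
s=f([(134,195),(163,356)],.028);d=s[1]-s[0];print('stop near face top',s.round(1),np.degrees(np.arctan2(d[1],d[0])),s.mean(0))
b=f([(309,148),(90,158),(139,382),(331,377)],.016);print('plate',b.round(1),b.mean(0))
print('model top',f([(427,250)],.055))
```

```text
[[467.8 178.2]
 [484.5 290.7]
 [632.7 269.2]
 [616.  157.8]] [550.27413778 223.97953987]
sides [149.6 113.7 149.8 112.7]
yaw x -7.832168466243807
yaw x -8.233764760428363
grip outer y [[541.5 162.5]
 [559.9 285.8]]
stop near face top [[481.8  32.6]
 [598.   17.6]] -7.393871498032707 [539.88181347  25.10083441]
plate [[469.9 151.3]
 [454.3   4.6]
 [621.4 -14.2]
 [639.  133.7]] [546.14845153  68.88196429]
model top [[540.76853143 219.15472535]]
```

```bash
python3 -m crank '[[[-0.56,-3.31,0],[0,0,-0.008],0.48],[[0,0,3],[0,0,0],0.48],[[0,0,4],[0,0,0],0.48],[[0,0,4],[0,0,0],0.48],[[0,0,2.5],[0,0,0],0.48]]' 40 >/dev/null
python3 -m crank '[[[0,0,0],[0,0,0],0.48]]'>/dev/null
python3 - <<'E'
from h import *
rows((542,167.7,77),82)
ci=camera_info('wrist');a=snapshot('wrist')
cv2.imwrite("pics/w2.png",cv2.resize(a[:,:,::-1],(800,600),interpolation=cv2.INTER_CUBIC))
E
```

```text
t 1.9 tcp [534.1 172.1 108.7] q [ 0.21  0.58  1.65  0.    0.92 -1.23] F [-1.9 -0.5 -1.2] w 0.261 gf 0.0
tool axes (cols, world)
 [[-0.9908  0.1351 -0.0081]
 [ 0.1352  0.9908 -0.0016]
 [ 0.0078 -0.0027 -1.    ]]
shift cm [-0.87 -0.32  3.16]
turn about tool z (rad) 0.00406566123623886
```

View pics/w2.png

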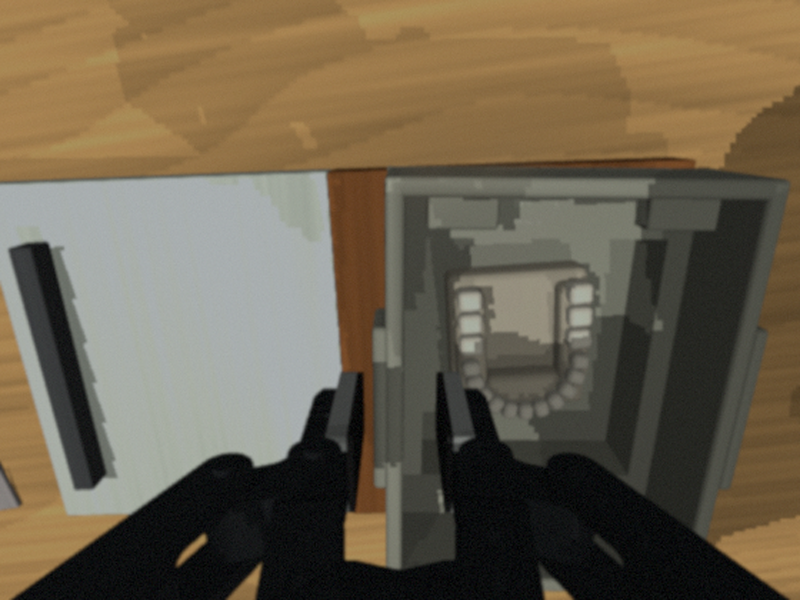

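The fingers straddle the -y grip, with pads at (345,410) and (452,410) and the wall at (393,400). The arm was still settling, so I'll let it settle before correcting.

```bash
python3 -m crank '[[[0,0,0],[0,0,0],0.48]]'>/dev/null
python3 - <<'E'
from h import *
rows((542,167.7,77),82)
E
```

```text
t 2.03 tcp [537.7 172.7 114.2] q [ 0.21  0.58  1.64  0.    0.93 -1.23] F [ 1.2 -0.2  0.9] w 0.26 gf 0.0
tool axes (cols, world)
 [[-9.909e-01  1.350e-01  2.000e-04]
 [ 1.350e-01  9.909e-01  1.000e-04]
 [-2.000e-04  1.000e-04 -1.000e+00]]
shift cm [-0.5  -0.44  3.72]
turn about tool z (rad) 0.00425552416466668
```

```bash
python3 -m crank '[[[-0.5,-0.44,0],[0,0,0],0.48],[[0,0,1.3],[0,0,0],0.48],[[0,0,1.3],[0,0,0],0.48],[[0,0,1.1],[0,0,0],0.48],[[0,0,0],[0,0,0],0.48]]'>/dev/null
python3 -m crank '[[[0,0,0],[0,0,0],0.48]]'
python3 - <<'E'
from h import *
rows((542,167.7,77),82)
E
```

```text
clock: 2.53
tcp_pos: [0.5422, 0.1672, 0.0769]
tool_rot: [0.213, 3.134, 0.0]
force: [0.6, -0.1, 0.7]
grip_width: 0.258
grip_force: 0.0
t 2.53 tcp [542.2 167.2  76.9] q [ 0.19  0.63  1.66 -0.    0.85 -1.24] F [ 0.6 -0.1  0.7] w 0.258 gf 0.0
tool axes (cols, world)
 [[-9.908e-01  1.354e-01  4.000e-04]
 [ 1.354e-01  9.908e-01  1.000e-04]
 [-4.000e-04  1.000e-04 -1.000e+00]]
shift cm [ 0.03  0.05 -0.01]
turn about tool z (rad) 0.0037700741385529035
```

```bash
python3 -m crank '[[[0,0,0],[0,0,0],1],[[0,0,0],[0,0,0],1],[[0,0,0],[0,0,0],1],[[0,0,0],[0,0,0],1],[[0,0,0],[0,0,0],1]]' 60
python3 -m crank '[[[0,0,0],[0,0,0],1]]'
python3 - <<'E'
from h import *
say()
E
```

```text
clock: 2.95
tcp_pos: [0.5425, 0.1673, 0.0774]
tool_rot: [0.213, 3.133, 0.001]
force: [-1.3, -1.5, 7.6]
grip_width: 0.102
grip_force: 59.6
clock: 3.03
tcp_pos: [0.5425, 0.1673, 0.0774]
tool_rot: [0.213, 3.133, 0.001]
force: [-1.1, -1.8, 7.8]
grip_width: 0.107
grip_force: 59.6
t 3.03 tcp [542.5 167.3  77.4] q [ 0.19  0.63  1.66 -0.    0.85 -1.24] F [-1.1 -1.8  7.8] w 0.107 gf 59.6
tool axes (cols, world)
 [[-9.908e-01  1.355e-01  1.700e-03]
 [ 1.355e-01  9.908e-01  2.000e-04]
 [-1.700e-03  5.000e-04 -1.000e+00]]
```

```bash
python3 -m crank '[[[0,-0.3,-0.02],[0,0,-0.008],1],[[0,-0.6,0],[0,0,-0.012],1],[[-0.1,-0.9,0],[0,0,-0.012],1],[[-0.1,-1.2,0],[0,0,0],1],[[-0.1,-1.2,0],[0,0,0],1]]' 60
python3 -m crank '[[[-0.1,-1.2,0],[0,0,0],1],[[-0.1,-1.2,0],[0,0,0],1],[[-0.1,-1.2,0],[0,0,0],1],[[-0.1,-1.2,0],[0,0,0],1],[[-0.1,-0.8,0],[0,0,0],1]]'
python3 -m crank '[[[0,-0.4,0],[0,0,0],1],[[0,0,0],[0,0,0],1]]'
python3 - <<'E'
from h import *
rows((541.8,34,77),84)
ci=camera_info('wrist');a=snapshot('wrist');np.save('w3.npy',a);np.save('w3c.npy',ci,allow_pickle=True)
cv2.imwrite("pics/w3.png",cv2.resize(a[:,:,::-1],(800,600),interpolation=cv2.INTER_CUBIC))
E
```

```text
clock: 3.45
tcp_pos: [0.5408, 0.1253, 0.0773]
tool_rot: [0.162, 3.136, 0.002]
force: [-0.7, 6.4, 5.3]
grip_width: 0.103
grip_force: 59.3
clock: 3.87
tcp_pos: [0.5394, 0.0678, 0.0767]
tool_rot: [0.163, 3.137, 0.0]
force: [-0.5, 4.8, 2.2]
grip_width: 0.104
grip_force: 59.0
clock: 4.03
tcp_pos: [0.539, 0.0637, 0.0767]
tool_rot: [0.164, 3.137, -0.001]
force: [-2.3, -11.5, 12.5]
grip_width: 0.108
grip_force: 60.7
t 4.03 tcp [539.   63.7  76.7] q [ 0.01  0.61  1.72 -0.    0.81 -1.46] F [ -2.3 -11.5  12.5] w 0.108 gf 60.7
tool axes (cols, world)
 [[-9.946e-01  1.042e-01  3.000e-04]
 [ 1.042e-01  9.946e-01 -8.000e-04]
 [-3.000e-04 -7.000e-04 -1.000e+00]]
shift cm [-0.58 -2.92 -0.02]
turn about tool z (rad) 0.0003159413555977597
```

View pics/w3.png

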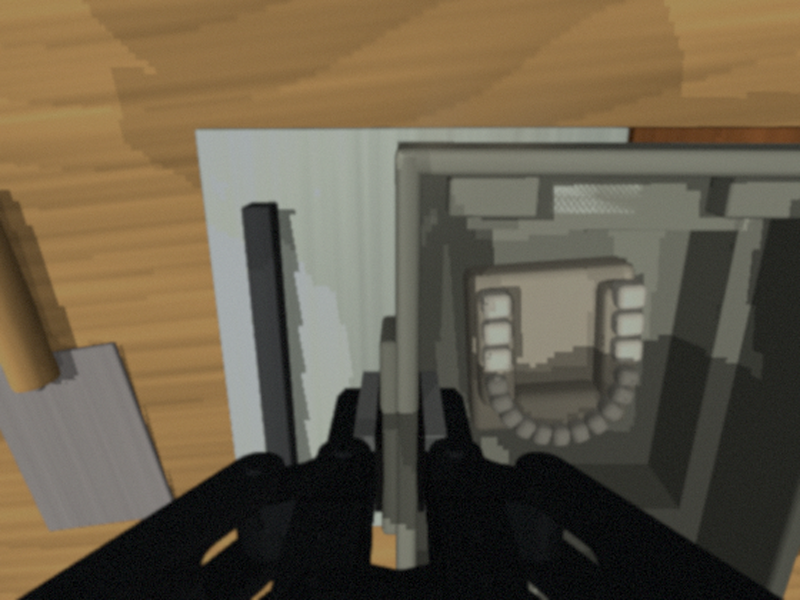

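The tray is gripped and square, and it is partly past the step at (629,127). The near plate edge is at row 128 and the tray's near rim at about row 146. The stop's top edge runs from (277,205) to (294,463).

Run:
```python
from h import *
ci=np.load('w3c.npy',allow_pickle=True).item();f=lambda p,z:cast(ci,(np.array(p)+.5)*.7-.5,z)[:,:2]*1000
b=f([(198,129),(628,127)],.016);d=b[1]-b[0];print('plate edge',b.round(1),'yaw',np.degrees(np.arctan2(d[1],d[0]))-90)
r=f([(399,145),(790,146)],.086);d=r[1]-r[0];print('rim near',r.round(1),np.degrees(np.arctan2(d[1],d[0]))-90)
s=f([(277,205),(294,463)],.028);d=s[1]-s[0];print('stop',s.round(1),s.mean(0),np.degrees(np.arctan2(d[1],d[0])))
s=f([(245,207),(270,463)],.028);d=s[1]-s[0];print('stop far edge',s.round(1),s.mean(0),np.degrees(np.arctan2(d[1],d[0])))
y=np.radians(-6);X=np.array([np.cos(y),np.sin(y)]);Y=np.array([-X[1],X[0]]);O=np.array([545.5,69])+75*Y
for n,P in(('edge',b),('rim',r)):print(n,[((p-O)@X,(p-O)@Y) for p in P])
```

```text
plate edge [[454.1   3.2]
 [468.8 150. ]] yaw -5.737430979230183
rim near [[463.7  71.5]
 [472.6 155.9]] -6.031794018276827
stop [[481.1  28.5]
 [582.9  16.8]] [531.9893556   22.67188807] -6.536943082995555
stop far edge [[480.6  17.7]
 [581.9   7.3]] [531.2553743  12.5024458] -5.845877119411999
edge [(np.float64(-84.04630999818673), np.float64(-150.0264510129321)), (np.float64(-84.72237614091338), np.float64(-2.50156261660818))]
rim [(np.float64(-81.63650343938029), np.float64(-81.08763654276795)), (np.float64(-81.5893867139769), np.float64(3.8210783449254633))]
```

```bash
python3 -m crank '[[[-0.1,-0.5,0],[0,0,0],1],[[-0.12,-0.7,0],[0,0,0],1],[[-0.12,-0.7,0],[0,0,0],1],[[-0.12,-0.6,0],[0,0,0],1],[[-0.1,-0.4,0],[0,0,0],1]]' 60
python3 -m crank '[[[0,0,0],[0,0,0],1],[[0,0,0],[0,0,0],1]]'
python3 -m crank '[[[0,0,0.15],[0,0,0],1],[[0,0,0.15],[0,0,0],1],[[0,0,0.1],[0,0,0],1],[[0,0,0],[0,0,0],1]]'
python3 - <<'E'
from h import *
rows((539.5,12.3,73),84)
E
```

```text
clock: 4.5
tcp_pos: [0.5413, 0.0346, 0.0763]
tool_rot: [-0.163, -3.137, 0.001]
force: [-0.2, 0.7, -3.2]
grip_width: 0.106
grip_force: 58.8
clock: 4.67
tcp_pos: [0.5412, 0.0351, 0.0762]
tool_rot: [-0.164, -3.136, 0.001]
force: [-0.5, 0.0, -5.0]
grip_width: 0.107
grip_force: 58.7
clock: 5.0
tcp_pos: [0.5413, 0.0356, 0.0733]
tool_rot: [0.162, 3.137, -0.0]
force: [-6.0, -3.5, 20.7]
grip_width: 0.107
grip_force: 62.3
t 5.0 tcp [541.3  35.6  73.3] q [-0.04  0.62  1.72 -0.    0.8  -1.51] F [-6.  -3.5 20.7] w 0.107 gf 62.3
tool axes (cols, world)
 [[-9.947e-01  1.033e-01  3.000e-04]
 [ 1.033e-01  9.947e-01 -3.000e-04]
 [-4.000e-04 -2.000e-04 -1.000e+00]]
shift cm [-0.06 -2.34  0.03]
turn about tool z (rad) 0.0012697891867710087
```

```bash
python3 -m crank '[[[0,-0.3,-0.08],[0,0,0],1],[[-0.02,-0.6,0],[0,0,0],1],[[-0.02,-0.6,0],[0,0,0],1],[[-0.02,-0.4,0],[0,0,0],1],[[0,-0.2,0],[0,0,0],1]]' 60
python3 -m crank '[[[0,0,0],[0,0,0],1]]'
python3 -m crank '[[[0,-0.1,0],[0,0,0],1],[[0,0,0],[0,0,0],1]]'
python3 -m crank '[[[0,-0.1,0],[0,0,0],1],[[0,0,0],[0,0,0],1]]'
python3 - <<'E'
from h import *
rows((539.5,12.3,73),84)
E
```

```text
clock: 5.42
tcp_pos: [0.5401, 0.0141, 0.0734]
tool_rot: [0.164, 3.137, 0.0]
force: [1.4, 5.6, 2.7]
grip_width: 0.105
grip_force: 59.9
clock: 5.5
tcp_pos: [0.5401, 0.014, 0.0734]
tool_rot: [0.164, 3.137, -0.0]
force: [0.3, -2.2, 4.9]
grip_width: 0.105
grip_force: 59.9
clock: 5.67
tcp_pos: [0.54, 0.0135, 0.0734]
tool_rot: [0.163, 3.137, 0.0]
force: [1.2, 2.8, 5.5]
grip_width: 0.103
grip_force: 60.1
clock: 5.83
tcp_pos: [0.5399, 0.0127, 0.0734]
tool_rot: [0.163, 3.137, 0.0]
force: [1.1, 5.0, 4.7]
grip_width: 0.103
grip_force: 60.1
t 5.83 tcp [539.9  12.7  73.4] q [-0.09  0.61  1.73  0.    0.8  -1.55] F [1.1 5.  4.7] w 0.103 gf 60.1
tool axes (cols, world)
 [[-9.946e-01  1.036e-01  4.000e-04]
 [ 1.036e-01  9.946e-01  2.000e-04]
 [-4.000e-04  2.000e-04 -1.000e+00]]
shift cm [ 0.03 -0.04  0.04]
turn about tool z (rad) 0.0009098453098139725
```

```bash
for i in 1 2 3 4; do :; done
python3 -m crank '[[[0,-0.1,0],[0,0,0],1],[[0,0,0],[0,0,0],1]]' | sed -n '2p;4p'
python3 -m crank '[[[0,-0.1,0],[0,0,0],1],[[0,0,0],[0,0,0],1]]' | sed -n '2p;4p'
python3 -m crank '[[[0,-0.1,0],[0,0,0],1],[[0,0,0],[0,0,0],1]]' | sed -n '2p;4p'
```

```text
tcp_pos: [0.5397, 0.0118, 0.0734]
force: [1.4, 4.2, 4.7]
tcp_pos: [0.5396, 0.0108, 0.0734]
force: [1.0, 5.0, 5.8]
tcp_pos: [0.5396, 0.0103, 0.0733]
force: [2.2, 11.5, 3.7]
```

```bash
python3 -m crank '[[[0,-0.1,0],[0,0,0],1],[[0,0,0],[0,0,0],1]]'
python3 - <<'E'
from h import *
say();a=snapshot('top');np.save('top2.npy',a)
m=grey(a,60);ci=camera_info('top')
cv2.imwrite('pics/t2.png',cv2.resize(a[130:260,170:310,::-1],(800,743))[:600])
E
```

```text
clock: 6.5
tcp_pos: [0.5395, 0.0099, 0.0733]
tool_rot: [0.163, 3.137, 0.003]
force: [3.3, 19.7, 2.3]
grip_width: 0.105
grip_force: 60.4
t 6.5 tcp [539.5   9.9  73.3] q [-0.09  0.61  1.73  0.    0.8  -1.56] F [ 3.3 19.7  2.3] w 0.105 gf 60.4
tool axes (cols, world)
 [[-9.946e-01  1.039e-01  6.000e-04]
 [ 1.039e-01  9.946e-01  1.900e-03]
 [-4.000e-04  1.900e-03 -1.000e+00]]
```

```bash
python3 -m crank '[[[0,0.1,0],[0,0,0],1],[[0,0,0],[0,0,0],1]]' | sed -n '2p;4p'
python3 -m crank '[[[0,0,0],[0,0,0],0.48],[[0,0,0],[0,0,0],0.48],[[0,0,0],[0,0,0],0.48],[[0,0,0],[0,0,0],0.48]]'
python3 -m crank '[[[0,0,-1],[0,0,0],0.48],[[0,0,-2],[0,0,0],0.48],[[0,0,-4],[0,0,0],0.48],[[0,4,-4],[0,0,0],0.48],[[0,4,-4],[0,0,0],0.48]]' >/dev/null
python3 -m crank '[[[0,0,-2],[0,0,0],0.48],[[0,0,0],[0,0,0],0.48],[[0,0,0],[0,0,0],0.48]]'
python3 - <<'E'
from h import *
say()
ci=camera_info('wrist');a=snapshot('wrist');np.save('w4.npy',a);np.save('w4c.npy',ci,allow_pickle=True)
cv2.imwrite("pics/w4.png",cv2.resize(a[:,:,::-1],(800,600),interpolation=cv2.INTER_CUBIC))
E
```

```text
tcp_pos: [0.5396, 0.0103, 0.0733]
force: [1.3, 11.0, 3.8]
clock: 7.05
tcp_pos: [0.5392, 0.0094, 0.0731]
tool_rot: [-0.163, -3.137, 0.0]
force: [0.2, -0.3, -0.4]
grip_width: 0.257
grip_force: 0.0
clock: 7.72
tcp_pos: [0.5458, 0.0684, 0.2238]
tool_rot: [0.162, 3.135, -0.0]
force: [-0.5, 0.4, -1.0]
grip_width: 0.261
grip_force: 0.0
t 7.72 tcp [545.8  68.4 223.8] q [ 0.02  0.41  1.57 -0.    1.16 -1.45] F [-0.5  0.4 -1. ] w 0.261 gf 0.0
tool axes (cols, world)
 [[-9.947e-01  1.028e-01  2.600e-03]
 [ 1.028e-01  9.947e-01 -2.000e-04]
 [-2.600e-03  1.000e-04 -1.000e+00]]
```

View pics/w4.png

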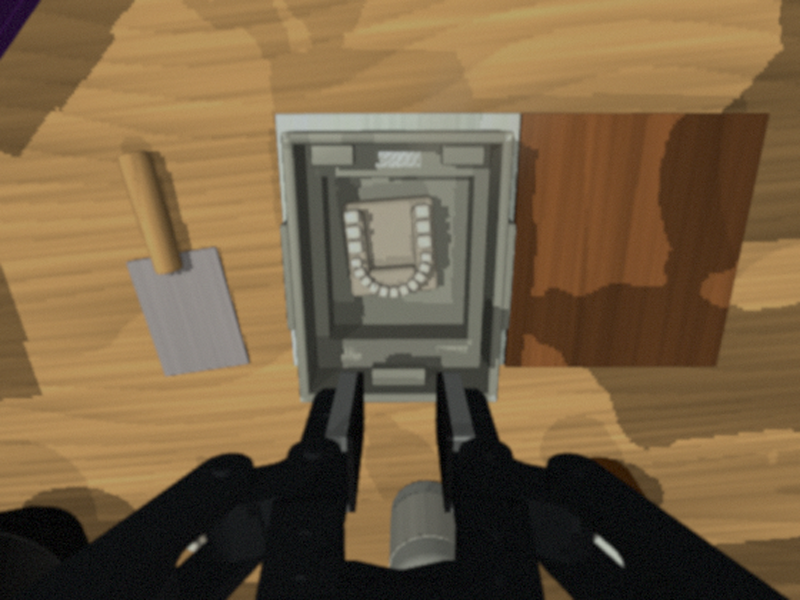

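The case tray is on the plate against the stop, with rim corners at (281,131), (517,131), (496,400) and (301,402) and the model upright inside. Next I'll compute its pose and turn the tool for the empty tray.

```bash
python3 - <<'E'
from h import *
ci=np.load('w4c.npy',allow_pickle=True).item();f=lambda p,z:cast(ci,(np.array(p)+.5)*.7-.5,z)[:,:2]*1000
c=f([(281,131),(517,131),(496,400),(301,402)],.082);print(c.round(1),c.mean(0).round(1))
for p,q in((0,3),(1,2)):
  d=c[q]-c[p];print('yaw x',np.degrees(np.arctan2(d[1],d[0])))
for p,q in((0,1),(3,2)):
  d=c[q]-c[p];print('yaw y',np.degrees(np.arctan2(d[1],d[0]))-90)
b=f([(523,113),(769,113),(717,367),(505,366)],.02);print('plank',b.round(1));d=b[2]-b[1];print(np.degrees(np.arctan2(d[1],d[0])));d=b[1]-b[0];print(np.degrees(np.arctan2(d[1],d[0]))-90)
E
python3 -m crank '[[[0,0,-1],[0,0,0.12],0.48],[[0,0,-1],[0,0,0.12],0.48],[[0,0,0],[0,0,0.12],0.48],[[0,0,0],[0,0,0.12],0.48],[[0,0,0],[0,0,0.12],0.48]]'>/dev/null
python3 -m crank '[[[0,0,0],[0,0,0.12],0.48],[[0,0,0],[0,0,0.12],0.48],[[0,0,0],[0,0,0.12],0.48],[[0,0,0],[0,0,0.12],0.48],[[0,0,0],[0,0,0.12],0.48]]'>/dev/null
python3 -m crank '[[[0,0,0],[0,0,0.12],0.48],[[0,0,0],[0,0,0.12],0.48],[[0,0,0],[0,0,0.12],0.48],[[0,0,0],[0,0,0.12],0.48],[[0,0,0],[0,0,0.12],0.48]]'>/dev/null
python3 -m crank '[[[0,0,0],[0,0,0.12],0.48],[[0,0,0],[0,0,0.12],0.48],[[0,0,0],[0,0,0.12],0.48],[[0,0,0],[0,0,0.12],0.48],[[0,0,0],[0,0,0.12],0.48]]'>/dev/null
python3 -m crank '[[[0,0,0],[0,0,0.12],0.48],[[0,0,0],[0,0,0.12],0.48],[[0,0,0],[0,0,0.12],0.48],[[0,0,0],[0,0,0.12],0.48],[[0,0,0],[0,0,0.12],0.48]]'>/dev/null
python3 -c "
from h import *
rows((540,-260,245),-89.55)"
```

```text
[[464.5  18.5]
 [476.5 134.1]
 [625.7 117.2]
 [615.1   3.5]] [545.5  68.3]
yaw x -5.675054712974336
yaw x -6.470349780426823
yaw y -5.926869661532621
yaw y -5.327092236417101
plank [[469.1 151.4]
 [484.  299.5]
 [653.1 283.6]
 [636.5 134.1]]
-5.389413095560141
-5.754657241056563
t 9.85 tcp [544.7  67.5 240.9] q [ 0.01  0.4   1.54 -0.    1.21  1.55] F [ 0.9 -0.2 -0.3] w 0.258 gf 0.0
tool axes (cols, world)
 [[ 9.995e-01  3.090e-02 -2.600e-03]
 [ 3.090e-02 -9.995e-01 -1.000e-04]
 [-2.600e-03  1.000e-04 -1.000e+00]]
shift cm [-1.49 32.72 -0.4 ]
turn about tool z (rad) 0.023093431829072975
```

```bash
python3 -m crank '[[[-0.2,4.1,0],[0,0,0.023],0.48],[[-0.2,4.1,0],[0,0,0],0.48],[[-0.2,4.1,0],[0,0,0],0.48],[[-0.2,4.1,0],[0,0,0],0.48],[[-0.2,4.1,0],[0,0,0],0.48]]'>/dev/null
python3 -m crank '[[[-0.2,4.1,0],[0,0,0],0.48],[[-0.2,4.1,0],[0,0,0],0.48],[[-0.2,4,0],[0,0,0],0.48],[[0,0,0],[0,0,0],0.48],[[0,0,0],[0,0,0],0.48]]'>/dev/null
python3 - <<'E'
from h import *
rows((540,-260,245),-89.55)
ci=camera_info('wrist');a=snapshot('wrist');np.save('w5.npy',a);np.save('w5c.npy',ci,allow_pickle=True)
cv2.imwrite("pics/w5.png",cv2.resize(a[:,:,::-1],(800,600),interpolation=cv2.INTER_CUBIC))
E
```

```text
t 10.68 tcp [ 534.  -261.3  240.7] q [-0.56  0.46  1.43 -0.    1.25  1.  ] F [-0.6  0.3 -1.5] w 0.259 gf 0.0
tool axes (cols, world)
 [[ 0.9999  0.0108 -0.0021]
 [ 0.0108 -0.9999  0.0011]
 [-0.0021 -0.0011 -1.    ]]
shift cm [ 0.6  -0.13 -0.43]
turn about tool z (rad) 0.002908436578873186
```

View pics/w5.png

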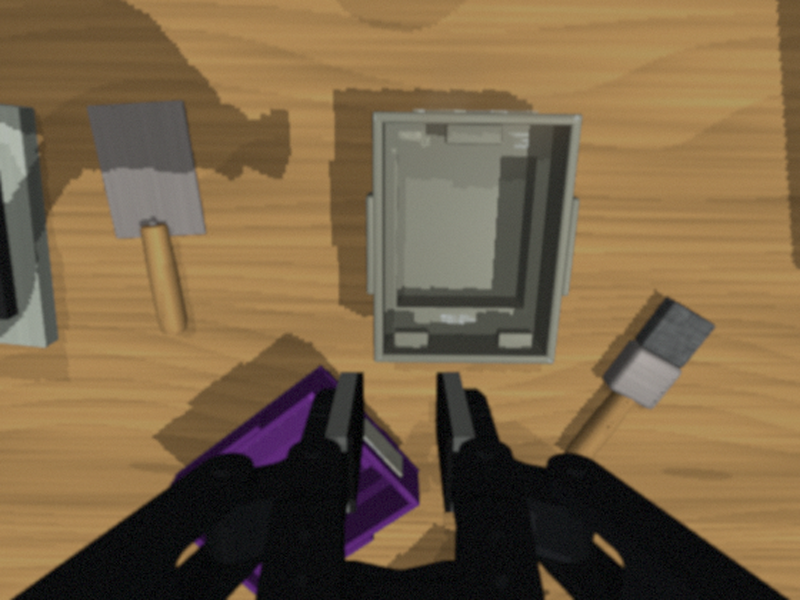

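This is the enlarged confirmation: the tray is grey, empty and on the bench at the right. Its rim corners are (373,113), (580,115), (552,361) and (376,361). Its single lug is at (473,133), so the card end points away from the robot. The purple look-alike at (310,480) is rejected. The image-left grip at (370,245) is the tray's +y grip.

Run:
```python
from h import *
ci=np.load('w5c.npy',allow_pickle=True).item();f=lambda p,z:cast(ci,(np.array(p)+.5)*.7-.5,z)[:,:2]*1000
c=f([(373,113),(580,115),(552,361),(376,361)],.066);print(c.round(1),c.mean(0).round(1))
for p,q in((3,0),(2,1)):
  d=c[q]-c[p];print('yaw x',np.degrees(np.arctan2(d[1],d[0])))
for p,q in((1,0),(2,3)):
  d=c[q]-c[p];print('yaw y',np.degrees(np.arctan2(d[1],d[0]))-90)
print('grip outer',f([(368,245),(575,247)],.066).round(1)); print('purple corner',f([(418,490),(322,368)],.066).round(1))
print('lugs',f([(473,133)],.056),f([(411,340),(516,340)],.056))
m=c.mean(0)
```

```text
[[ 620.3 -245.4]
 [ 620.5 -358.8]
 [ 471.8 -358.9]
 [ 470.5 -246.4]] [ 545.8 -302.4]
yaw x 0.3960549450754297
yaw x 0.04691903985486316
yaw y 0.12375154645376085
yaw y 0.667556920492899
grip outer [[ 546.3 -242. ]
 [ 546.5 -364.8]]
purple corner [[ 370.8 -275.5]
 [ 465.1 -211.7]]
lugs [[ 610.15873039 -302.01059765]] [[ 480.95096641 -268.79230711]
 [ 481.74436019 -337.16195891]]
```

```bash
python3 -m crank '[[[1.12,-1.54,2],[0,0,0.005],0.48],[[0,0,4],[0,0,0],0.48],[[0,0,4],[0,0,0],0.48],[[0,0,3],[0,0,0],0.48],[[0,0,1],[0,0,0],0.48]]'>/dev/null
python3 -m crank '[[[0,0,0],[0,0,0],0.48],[[0,0,0],[0,0,0],0.48]]'>/dev/null
python3 - <<'E'
from h import *
rows((545,-245.8,55),-89.7)
ci=camera_info('wrist');a=snapshot('wrist')
cv2.imwrite("pics/w6.png",cv2.resize(a[:,:,::-1],(800,600),interpolation=cv2.INTER_CUBIC))
E
```

```text
t 11.32 tcp [ 546.5 -243.   102.9] q [-0.52  0.63  1.56  0.    0.95  1.04] F [ 0.3 -1.3  0.5] w 0.261 gf 0.0
tool axes (cols, world)
 [[ 9.999e-01  1.040e-02 -1.000e-04]
 [ 1.040e-02 -9.999e-01  1.000e-04]
 [-1.000e-04 -1.000e-04 -1.000e+00]]
shift cm [-0.15  0.28  4.79]
turn about tool z (rad) 0.005181968148481264
```

View pics/w6.png

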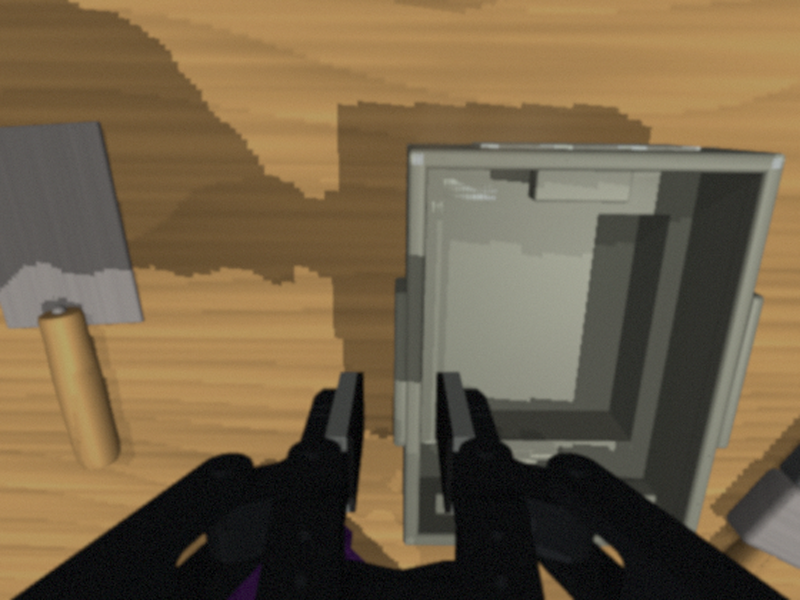

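The fingers straddle the +y grip, with the wall at (410,370) and pads at (347,410) and (450,410). I'll shift by the computed offset, lower and grip.

```bash
python3 -m crank '[[[-0.15,0.28,0],[0,0,0.005],0.48],[[0,0,1.5],[0,0,0],0.48],[[0,0,1.5],[0,0,0],0.48],[[0,0,1.2],[0,0,0],0.48],[[0,0,0.6],[0,0,0],0.48]]'>/dev/null
python3 -m crank '[[[0,0,0],[0,0,0],0.48],[[0,0,0],[0,0,0],0.48]]'
python3 -m crank '[[[0,0,0],[0,0,0],1],[[0,0,0],[0,0,0],1],[[0,0,0],[0,0,0],1],[[0,0,0],[0,0,0],1],[[0,0,0],[0,0,0],1]]' 90
python3 -m crank '[[[0,0,-0.3],[0,0,0],1],[[0,0,-1],[0,0,0],1],[[0,0,-2],[0,0,0],1],[[0,0,-3],[0,0,0],1],[[0,0,-3],[0,0,0],1]]'>/dev/null
python3 -m crank '[[[0,0,-4],[0,0,0],1],[[0,0,-4],[0,0,0],1],[[0,0,-2.5],[0,0,0],1],[[0,0,0],[0,0,0],1],[[0,0,0],[0,0,0],1]]'
python3 -c "
from h import *
rows((539.8,11,255),84.15)"
```

```text
clock: 11.95
tcp_pos: [0.545, -0.2464, 0.0547]
tool_rot: [3.141, 0.007, 0.0]
force: [0.3, 0.1, -0.7]
grip_width: 0.26
grip_force: 0.0
clock: 12.37
tcp_pos: [0.5452, -0.2465, 0.0552]
tool_rot: [3.141, 0.008, 0.002]
force: [-1.6, 1.0, 6.3]
grip_width: 0.099
grip_force: 88.6
clock: 13.2
tcp_pos: [0.5452, -0.2464, 0.2543]
tool_rot: [3.14, 0.008, 0.005]
force: [-0.1, -0.2, -2.9]
grip_width: 0.098
grip_force: 87.9
t 13.2 tcp [ 545.2 -246.4  254.3] q [-0.52  0.45  1.41  0.    1.28  1.04] F [-0.1 -0.2 -2.9] w 0.098 gf 87.9
tool axes (cols, world)
 [[ 1.      0.0049  0.003 ]
 [ 0.0049 -1.     -0.0017]
 [ 0.0029  0.0017 -1.    ]]
shift cm [ -0.41 -25.74  -0.11]
turn about tool z (rad) -3.034578202633522
```

```bash
python3 -m crank '[[[0,-1.5,0],[0,0,0],1],[[-0.1,-3,0],[0,0,0],1],[[-0.1,-3.7,0],[0,0,0],1],[[-0.1,-3.7,0],[0,0,0],1],[[-0.1,-3.7,0],[0,0,0],1]]'>/dev/null
python3 -m crank '[[[0,-3.7,0],[0,0,-0.04],1],[[0,-3.0,0],[0,0,-0.08],1],[[0,-1.6,0],[0,0,-0.12],1],[[0,-1,0],[0,0,-0.12],1],[[0,0,0],[0,0,-0.12],1]]'>/dev/null
python3 -m crank '[[[0,0,0],[0,0,-0.12],1],[[0,0,0],[0,0,-0.12],1],[[0,0,0],[0,0,-0.12],1],[[0,0,0],[0,0,-0.12],1],[[0,0,0],[0,0,-0.12],1]]'>/dev/null
python3 -m crank '[[[0,0,0],[0,0,-0.12],1],[[0,0,0],[0,0,-0.12],1],[[0,0,0],[0,0,-0.12],1],[[0,0,0],[0,0,-0.12],1],[[0,0,0],[0,0,-0.12],1]]'>/dev/null
python3 -m crank '[[[0,0,0],[0,0,-0.12],1],[[0,0,0],[0,0,-0.12],1],[[0,0,0],[0,0,-0.12],1],[[0,0,0],[0,0,-0.12],1],[[0,0,0],[0,0,-0.12],1]]'>/dev/null
python3 -m crank '[[[0,0,0],[0,0,-0.12],1],[[0,0,0],[0,0,-0.12],1],[[0,0,0],[0,0,-0.12],1],[[0,0,0],[0,0,-0.12],1],[[0,0,0],[0,0,-0.12],1]]'>/dev/null
python3 -m crank '[[[0,0,0],[0,0,-0.08],1],[[0,0,0],[0,0,-0.03],1],[[0,0,0],[0,0,0],1],[[0,0,0],[0,0,0],1]]'
python3 -c "
from h import *
rows((539.8,11,255),84.15)"
```

```text
clock: 16.03
tcp_pos: [0.5333, 0.0026, 0.2512]
tool_rot: [-0.232, -3.131, -0.0]
force: [0.4, -0.0, -1.3]
grip_width: 0.099
grip_force: 88.1
t 16.03 tcp [533.3   2.6 251.2] q [-0.11  0.36  1.57 -0.    1.22 -1.53] F [ 0.4 -0.  -1.3] w 0.099 gf 88.1
tool axes (cols, world)
 [[-9.891e-01  1.475e-01 -2.200e-03]
 [ 1.475e-01  9.891e-01  2.000e-04]
 [ 2.200e-03 -1.000e-04 -1.000e+00]]
shift cm [-0.52  0.92 -0.38]
turn about tool z (rad) -0.045896720328610696
```

```bash
python3 -m crank '[[[-0.5,0.9,0],[0,0,-0.046],1],[[0,0,1.5],[0,0,0],1],[[0,0,2],[0,0,0],1],[[0,0,0],[0,0,0],1],[[0,0,0],[0,0,0],1]]'
python3 - <<'E'
from h import *
rows((539.8,11,255),84.15)
ci=camera_info('wrist');a=snapshot('wrist');np.save('w7.npy',a);np.save('w7c.npy',ci,allow_pickle=True)
cv2.imwrite("pics/w7.png",cv2.resize(a[:,:,::-1],(800,600),interpolation=cv2.INTER_CUBIC))
E
```

```text
clock: 16.45
tcp_pos: [0.5395, 0.0106, 0.2165]
tool_rot: [-0.16, -3.135, -0.0]
force: [0.4, 0.3, -2.6]
grip_width: 0.099
grip_force: 88.1
t 16.45 tcp [539.5  10.6 216.5] q [-0.09  0.41  1.6  -0.    1.14 -1.56] F [ 0.4  0.3 -2.6] w 0.099 gf 88.1
tool axes (cols, world)
 [[-9.948e-01  1.016e-01 -2.900e-03]
 [ 1.016e-01  9.948e-01  2.000e-04]
 [ 2.900e-03 -1.000e-04 -1.000e+00]]
shift cm [-0.02  0.04 -3.85]
turn about tool z (rad) 0.0003234037782950949
```

View pics/w7.png

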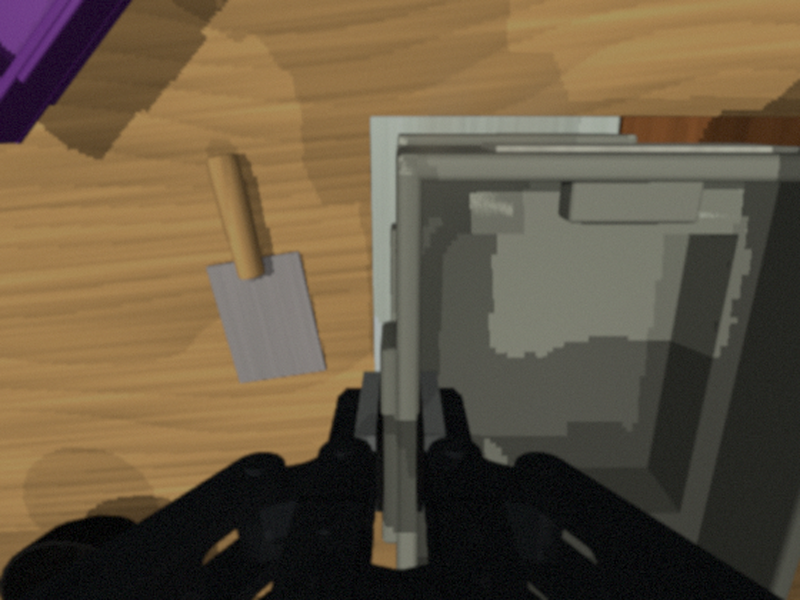

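The held tray shows its single lug (card end) towards the robot. Its near-left rim corner is at (399,153). The lower tray's near-left corner peeks out at (398,135) and the plate's near edge is at row 116.

Run:
```python
from h import *
ci=np.load('w7c.npy',allow_pickle=True).item();f=lambda p,z:cast(ci,(np.array(p)+.5)*.7-.5,z)[:,:2]*1000
ci3=np.load('w3c.npy',allow_pickle=True).item();f3=lambda p,z:cast(ci3,(np.array(p)+.5)*.7-.5,z)[:,:2]*1000
X=np.array([.9948,-.1016]);Y=np.array([.1016,.9948])
def inb(P,o):return [np.round([(p-o)@X,(p-o)@Y],1) for p in P]
t=np.array([539.5,10.6])
h=f([(399,153),(795,153)],.2275);d=h[1]-h[0]
print('held rel tcp',inb(h,t),np.degrees(np.arctan2(d[1],d[0]))-90)
print('case rel tcp (w3)',inb(f3([(399,145),(790,146)],.086),np.array([539,63.7])))
l=f([(398,135),(635,135)],.082);d=l[1]-l[0];print('lower',l.round(1),np.degrees(np.arctan2(d[1],d[0]))-90,'rel case est',inb(l,np.array([545.4,68.4])))
print('plate edge',inb(f([(371,117),(619,117)],.016),np.array([545,69])))
```

```text
held rel tcp [array([-74.2,  -0.1]), array([-74.3,  85.2])] -5.748840167283888
case rel tcp (w3) [array([-75.7,   0.1]), array([-75.4,  85. ])]
lower [[465.   17.8]
 [476.5 131.4]] -5.782131386026734 rel case est [array([-74.8, -58.5]), array([-74.9,  55.7])]
plate edge [array([-83.3, -75.3]), array([-83.4,  73. ])]
```

```bash
python3 -m crank '[[[0.05,0,1],[0,0,0],1],[[0,0,2.2],[0,0,0],1],[[0,0,2.2],[0,0,0],1],[[0,0,1.2],[0,0,0],1],[[0,0,0.6],[0,0,0],1]]'>/dev/null
python3 -m crank '[[[0,0,0],[0,0,0],1],[[0,0,0],[0,0,0],1]]'
python3 -c "
from h import *
rows((539,10.6,128),84.15)"
```

```text
clock: 17.08
tcp_pos: [0.5402, 0.0104, 0.1457]
tool_rot: [0.158, 3.137, -0.0]
force: [-0.8, -0.1, -1.7]
grip_width: 0.1
grip_force: 88.2
t 17.08 tcp [540.2  10.4 145.7] q [-0.09  0.5   1.67  0.    0.97 -1.56] F [-0.8 -0.1 -1.7] w 0.1 gf 88.2
tool axes (cols, world)
 [[-9.949e-01  1.008e-01  6.000e-04]
 [ 1.008e-01  9.949e-01 -1.000e-04]
 [-6.000e-04  0.000e+00 -1.000e+00]]
shift cm [0.12 0.   1.77]
turn about tool z (rad) 0.0011423726624160135
```

```bash
python3 -m crank '[[[0.12,0,0.4],[0,0,0],1],[[0,0,0.4],[0,0,0],1],[[0,0,0.3],[0,0,0],1],[[0,0,0],[0,0,0],1]]' | sed -n '2p;4p'
python3 -m crank '[[[0,0,0.2],[0,0,0],1],[[0,0,0],[0,0,0],1]]'| sed -n '2p;4p'
python3 -m crank '[[[0,0,0.2],[0,0,0],1],[[0,0,0],[0,0,0],1]]'| sed -n '2p;4p'
python3 -m crank '[[[0,0,0.15],[0,0,0],1],[[0,0,0],[0,0,0],1]]'| sed -n '2p;4p'
```

```text
tcp_pos: [0.5385, 0.0106, 0.1339]
force: [-0.3, -0.4, -2.5]
tcp_pos: [0.5386, 0.0106, 0.132]
force: [-0.2, 0.2, -2.3]
tcp_pos: [0.5386, 0.0106, 0.13]
force: [0.1, -0.0, -2.6]
tcp_pos: [0.5386, 0.0106, 0.1285]
force: [0.5, 0.4, -2.1]
```

```bash
python3 -m crank '[[[0,0,0.1],[0,0,0],1],[[0,0,0],[0,0,0],1]]' | sed -n '2p;4p'
python3 -m crank '[[[0,0,0.05],[0,0,0],1],[[0,0,0],[0,0,0],1]]'| sed -n '2p;4p'
python3 -m crank '[[[0,0,0.05],[0,0,0],1],[[0,0,0],[0,0,0],1]]'| sed -n '2p;4p'
```

```text
tcp_pos: [0.5386, 0.0106, 0.1276]
force: [-1.5, -0.0, -2.5]
tcp_pos: [0.5387, 0.0106, 0.1273]
force: [0.5, -1.3, -1.3]
tcp_pos: [0.5387, 0.0105, 0.1271]
force: [-2.8, -1.9, 8.1]
```

Contact came at TCP z = 127 mm, the height expected for standing on the lugs. I'll release and rise.

```bash
python3 -m crank '[[[0,0,0],[0,0,0],0.5],[[0,0,0],[0,0,0],0.48],[[0,0,0],[0,0,0],0.48],[[0,0,0],[0,0,0],0.48]]'
python3 -m crank '[[[0,0,-0.5],[0,0,0],0.48],[[0,0,-1.5],[0,0,0],0.48],[[0,0,-3],[0,0,0],0.48],[[0,0,-4],[0,0,0],0.48],[[0,4,-3],[0,0,0],0.48]]' >/dev/null
python3 -m crank '[[[0,2,-1],[0,0,0],0.48],[[0,0,0],[0,0,0],0.48],[[0,0,0],[0,0,0],0.48]]'
python3 - <<'E'
from h import *
ci=camera_info('wrist');a=snapshot('wrist');np.save('w8c.npy',ci,allow_pickle=True)
s=snapshot('scene')
im=np.zeros((600,800,3),np.uint8)
im[:390,:520]=cv2.resize(a[:,:,::-1],(520,390),interpolation=cv2.INTER_AREA)
c=s[185:290,270:400,::-1];im[390:600,0:260]=cv2.resize(c,(260,210))
t=snapshot('top');im[0:300,522:798]=cv2.resize(t[145:225,200:274,::-1],(276,300));np.save('top3.npy',t);np.save('w8.npy',a)
im[300:600,522:798]=cv2.resize(s[190:275,290:368,::-1],(276,300))
cv2.imwrite("pics/fin.png",im)
E
```

```text
clock: 18.75
tcp_pos: [0.5387, 0.0107, 0.1267]
tool_rot: [0.158, 3.138, 0.0]
force: [-0.5, 0.2, 0.5]
grip_width: 0.264
grip_force: 0.0
clock: 19.42
tcp_pos: [0.5442, 0.0644, 0.2525]
tool_rot: [0.156, 3.136, 0.0]
force: [0.3, 0.7, -0.9]
grip_width: 0.26
grip_force: 0.0
```

View pics/fin.png

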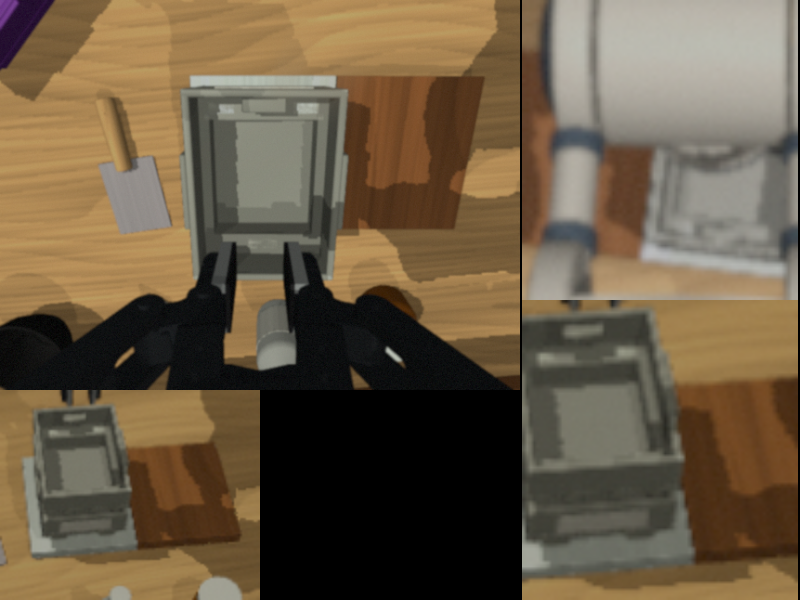

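The empty tray stands on the loaded one with its card end (single lug) towards the robot. Its rim corners in the wrist inset are (182,91), (346,91), (334,276) and (196,278). I'll do a quick check of level and centring, then hand in.

Run:
```python
from h import *
ci=np.load('w8c.npy',allow_pickle=True).item()
c=cast(ci,(np.array([(182,91),(347,91),(334,277),(196,278)])+.5)*560/520-.5,.138)[:,:2]*1000
print(c.round(1),c.mean(0).round(1),np.linalg.norm(c-np.roll(c,1,0),axis=1).round(1))
```

```text
[[466.8  19.1]
 [478.  131.5]
 [624.4 118.3]
 [613.9   5.1]] [545.8  68.5] [147.8 112.9 147.  113.7]
```

```bash
python3 -c "
from cell import order
print(order.sign_off())"
```

```text
the job is handed in; nothing more can be done
None
```

The loaded tray is square against the stop, the half-turned empty tray stands level and centred on its lugs, the gripper has let go, and the job is handed in at about 20 s of the 72 s.

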